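# Set the section switches of a model railway yard

### The arm

A 6-joint arm with a two-finger parallel gripper is mounted at the origin on the work surface. World frame = base frame: x ahead of the robot, y to its left, z up, the work surface at z = 0. Lengths are in m, angles in rad, forces in N, time in s.
With the tool pointing down it reaches from about 0.25 to 0.8 m from the base axis. Payload 3.9 kg.
Tool frame: the origin (TCP) lies at the very end of the fingers, on their centre line; the grasp point (between the pads) lies 19 mm behind it; z points along the fingers, y is the direction in which the jaws open and shut (so a half turn about z gives the same grasp; the last joint's range is limited). The gripper opens to 85 mm and grips with 20 to 120 N. Pads are 22 mm wide; open, the fingers measure 114 mm over their backs; the gripper's body (76 mm by 85 mm) begins 54 mm behind the grasp point. The pads swing forward as they close: fully open they stand 13 mm farther back than shut.
Start: joints at [1.324, 0.26, -0.138, 1.173, 0, 1.571], TCP at [0.128, 0.509, 0.231] pointing down, gripper open.
Joint ranges: [-2.78, 2.78], [-0.83, 1.72], [-1.28, 1.37], [-1.9, 2.12], [-1.57, 1.48], [-3.14, 3.14]. Speed limits (rad/s): [2.57, 2.57, 3.14, 3.14, 3.14, 3.14].

### API

Orientations are given as a unit quaternion [w, x, y, z].
In Python, from station import * gives the robot as it stands. The module is installed in compiled form; this text tells all that it offers.
- The arm moves only by the shell command python3 -m jog 'ROWS' [FORCE]. ROWS is JSON, a list that holds one entry, the list of rows, each a list of 5 numbers: the opening, from 0 (shut) to 1 (fully open), then the shift along the world's x, y, z normalised to -1 to 1, where 1 is 500 mm, then the turn about the world's z normalised to -1 to 1, where 1 is 180 degrees. In form: [[[gripper, dx, dy, dz, twist], ...]]. A call has 1 to 20 rows; each row is the pose to reach, as a shift and turn from the pose commanded when the call began, turning the shorter way round; what a row does not reach only later rows make up. A row lasts 1/12 s, in which the tool goes at most 41.7 mm and 7.16 degrees, less where a joint would pass 70% of its speed; a pose out of reach is approached as far as the arm can. A call with a number of a shift or a turn outside -1 to 1 is refused whole. A call with a gripper value outside its range is refused whole. The fingers move at their own pace and stop on an object; FORCE is the grip in N (left out, the last holds). Time passes only in rows, so rows that repeat a pose let the fingers close. It gives the time, the measured TCP pose, the force and the opening at its end, in the units of the state.
- get_obs(): the state, without advancing time (a new reading comes with each control period).
- read_camera(name): name is "scene" or "top" or "wrist"; returns the picture (420x560x3 uint8, red, green, blue); there is no depth.
- calibration(name): a dict with "fx", "fy", "cx", "cy" (pixels), "xyz" and "rotation" of the camera in the world; the wrist camera has in their place "hand_eye" (4x4, takes a point from camera to tool coordinates, whose origin is the TCP and whose axes are the flange's). Camera axes: x right, y up, looking along -z (the intrinsics and any distortion apply to the point x, -y, -z); pixel columns grow to the right and rows downward; lengths in m; the calibration is good to about 2 mm. A picture is of the moment at which its call begins: read the wrist's pose just before it. calibration takes no time and is no camera call.
- hand_in(): hands the job in, once; it reports no verdict.
Trained networks look in the newest picture that a camera, given by its name, has taken for a name from the list of things; names that differ only in an ending like _2 or _b are one class to them, and where a whole thing is asked for, a point or a joint stands for the part that bears it (a point fixed in the world has none). Each returns a list of dicts, best first, with "score" (0 to 1); they miss things now and then, are a little off and sometimes report something else, mostly with a low value. They report only what shows in the picture. A call takes as long as a camera call. They do not tell look-alikes from the thing itself.
- boxes_of(thing, camera): "rect" ([centre column, centre row, width, height] in pixels, round what is visible of it).
- masks_of(thing, camera): "region" (420x560 bool, what is visible of it) and "rect" ([centre column, centre row, width, height] in pixels, round what is visible of it).
- tip_of(thing, camera): "point" ([column, row] in pixels: a listed point, or the origin of a listed thing).
The state is a dict: "time_s": time; "q": joint angles; "qd": joint speeds; "joint_torque": joint torques, N m; "ee_pos": TCP position; "orientation": TCP orientation; "contact_force": force on the tool from outside, world axes, zero at the start; "moment": the same for the moment, N m; "grip_width": finger opening in m.
Only numpy, scipy, OpenCV 4.12 (cv2) and the standard library are available. Lean on these libraries where they do the work, as an engineer would, in place of code of your own. Each camera call takes 0.05 s, during which the arm holds its last target.

### The job

On the model railway yard board, set the bank of four slide switches, each in line with its own track, so that every track with an engine (the locomotive with the raised cab) on it is ON and every track with only a wagon on it is OFF. ON is the grip slid fully towards the tracks, OFF is fully back towards the outer edge of the board. Leave the engines standing where they are.

Things in the scene. Friction and masses are not known exactly. Their poses are not given: they have to be found in the camera images.
- yard: Fixed plywood board 360 x 270 x 18 mm. Origin: centre of its underside, on the table; x along the tracks away from the switches, z up. Tracks 1-4 at y = 84, 28, -28, -84 mm, x -19 to 165, rail tops 24 mm up. Grey switch housing at x -160 to -70, top 36 mm up. On each track one grey vehicle (engine, open wagon or tank wagon), up to 72 mm above the table, over 60 mm clear of the housing.
- switch1 (a joint): Slide switch for track 1. Value in m: 0 = OFF (board -x end), 0.030 = ON (board +x end, towards the tracks, at the white line); end stops at both; starts within 3 mm of an end. White grip 12 mm along x, 14 mm wide, 36 to 59 mm above the table, its centre at board x = -130 mm + value, y = 84 mm. About 2 N of friction; stays where left.
- switch2 (a joint): Slide switch for track 2. Value in m: 0 = OFF (board -x end), 0.030 = ON (board +x end, towards the tracks, at the white line); end stops at both; starts within 3 mm of an end. White grip 12 mm along x, 14 mm wide, 36 to 59 mm above the table, its centre at board x = -130 mm + value, y = 28 mm. About 2 N of friction; stays where left.
- switch3 (a joint): Slide switch for track 3. Value in m: 0 = OFF (board -x end), 0.030 = ON (board +x end, towards the tracks, at the white line); end stops at both; starts within 3 mm of an end. White grip 12 mm along x, 14 mm wide, 36 to 59 mm above the table, its centre at board x = -130 mm + value, y = -28 mm. About 2 N of friction; stays where left.
- switch4 (a joint): Slide switch for track 4. Value in m: 0 = OFF (board -x end), 0.030 = ON (board +x end, towards the tracks, at the white line); end stops at both; starts within 3 mm of an end. White grip 12 mm along x, 14 mm wide, 36 to 59 mm above the table, its centre at board x = -130 mm + value, y = -84 mm. About 2 N of friction; stays where left.
- engine_a: Model shunting engine, 110 mm long, 34 mm wide, 48 mm tall: low bonnets at both ends and a taller roofed cab with windows in the middle. Loose, 0.11 to 0.23 kg. Origin at the centre of its underside, x along its length. It stands lengthwise on the rails of track 1 or track 2; a wagon stands on the other of the two.
- engine_b: Model shunting engine, 110 mm long, 34 mm wide, 48 mm tall: low bonnets at both ends and a taller roofed cab with windows in the middle. Loose, 0.11 to 0.23 kg. Origin at the centre of its underside, x along its length. It stands lengthwise on the rails of track 3 or track 4; a wagon stands on the other of the two.
Things that resemble listed ones, but are neither listed nor needed, are in the scene too. Leave any orange look-alike of the engine_b alone.

How it is judged:
By the outcome, as a careful person would: the job done as asked, in the order asked, and still so for the second after the job is handed in, with the robot touching nothing.
It also fails if it takes over 38 s, if anything falls off the work surface, if the arm or the gripper's body presses on something with over 40 N, if the wrist force passes 120 N, or if a joint passes its speed limit or range.

## Working session

There is one attempt and no reset: what is moved stays moved. The work goes in short steps, Python scripts to look and compute and a shell command to move; the robot and the scene stay as the last step left them, time stands still between calls to the robot, and variables do not carry over. Pictures are saved under pics/ and viewed, and the job is handed in when it is done.

```bash
mkdir -p pics
python3 - <<'E'
from station import *
import cv2
o=get_obs();print(o['time_s'],o['ee_pos'],o['orientation'],o['grip_width'])
for n in("scene","top"):
    im=read_camera(n);cv2.imwrite(f'pics/{n}1.png',im[:,:,::-1]);print(n,calibration(n))
E
```

```text
0.0 [0.12806491 0.50841588 0.23044768] [-1.30139369e-04  1.23054966e-01  9.92399350e-01 -9.94151562e-04] 0.08520276751997811
scene {'fx': 469.62275513206015, 'fy': 469.62275513206015, 'cx': 279.8814930178932, 'cy': 207.77950415665634, 'xyz': array([ 0.96781599, -0.30501506,  0.57412739]), 'rotation': array([0.83987831, 0.31968644, 0.14771598, 0.41301937])}
top {'fx': 457.76351460721065, 'fy': 457.76351460721065, 'cx': 277.5291090846231, 'cy': 203.4499010257038, 'xyz': array([ 0.50591249, -0.02311829,  0.90199893]), 'rotation': array([ 0.70621307,  0.0562778 , -0.06375532, -0.70287351])}
```

View pics/scene1.png

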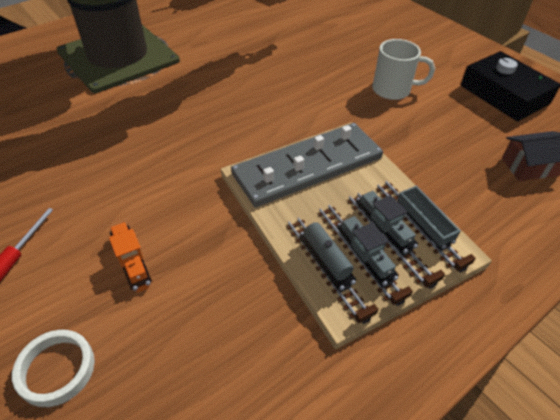

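View pics/top1.png

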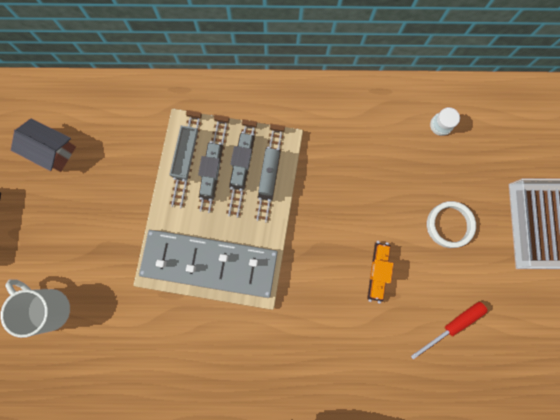

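```bash
cat > h.py <<'E'
import numpy as np,cv2
from station import *
from scipy.spatial.transform import Rotation as R
def rot(c):
    q=c['rotation'];return R.from_quat([q[1],q[2],q[3],q[0]]).as_matrix()
def proj(n,P):
    c=calibration(n);p=(np.atleast_2d(P)-c['xyz'])@rot(c)
    return np.c_[c['cx']+c['fx']*p[:,0]/-p[:,2],c['cy']+c['fy']*-p[:,1]/-p[:,2]]
def back(n,uv,z):
    c=calibration(n);uv=np.atleast_2d(uv).astype(float)
    d=np.c_[(uv[:,0]-c['cx'])/c['fx'],-(uv[:,1]-c['cy'])/c['fy'],-np.ones(len(uv))]@rot(c).T
    return c['xyz']+d*((z-c['xyz'][2])/d[:,2])[:,None]
E
python3 - <<'E'
from h import *
im=cv2.imread('pics/top1.png')
a=cv2.resize(im[100:310,130:310],None,fx=2.85,fy=2.85,interpolation=cv2.INTER_CUBIC);cv2.imwrite('pics/topz.png',a)
a=cv2.resize(im[225:305,130:290],None,fx=5,fy=5,interpolation=cv2.INTER_CUBIC);cv2.imwrite('pics/topsw.png',a)
im=cv2.imread('pics/scene1.png')
a=cv2.resize(im[120:350,215:495],None,fx=2.6,fy=2.6,interpolation=cv2.INTER_CUBIC);cv2.imwrite('pics/sz.png',a)
print(calibration('top').keys())
E
```

```text
dict_keys(['fx', 'fy', 'cx', 'cy', 'xyz', 'rotation'])
```

View pics/topz.png

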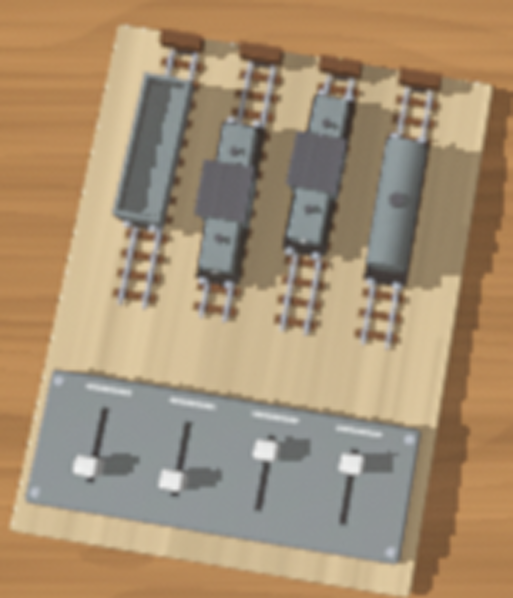

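View pics/topsw.png

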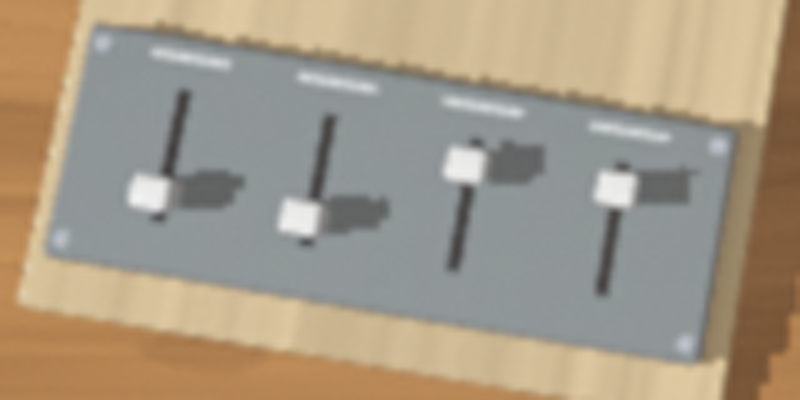

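View pics/sz.png

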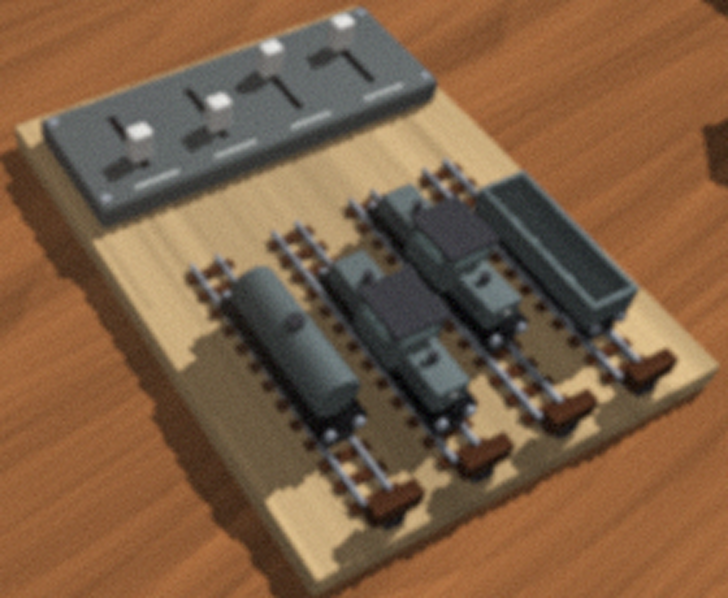

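Run:
```python
from h import *
from scipy.optimize import least_squares
pz=np.array([[120,25],[492,85],[12,529],[411,597]])/2.85+[130,100]-.3
B=np.array([[.18,.135,.018],[.18,-.135,.018],[-.18,.135,.018],[-.18,-.135,.018]])
print(back('top',pz,.018).round(4))
# housing corners x -.160/-.070
hz=np.array([[95,25],[736,130],[45,255],[700,362]])/5+[130,225]-.4
print(back('top',hz,.036).round(4))
T=lambda p,X:np.c_[p[0]+np.cos(p[2])*X[:,0]-np.sin(p[2])*X[:,1],p[1]+np.sin(p[2])*X[:,0]+np.cos(p[2])*X[:,1],X[:,2]]
# scene corners
sz=np.array([[718,368],[312,590],[15,128]])/2.6+[215,120]-.3
Bs=B[[0,1,3]]
def f(p,which):
    r=[]
    if which!='s': r.append(proj('top',T(p,B))-pz)
    if which!='t': r.append(proj('scene',T(p,Bs))-sz)
    return np.concatenate(r).ravel()
for w in('t','s','b'):
    s=least_squares(f,[.5,.1,-.1],args=(w,));print(w,s.x.round(4),np.abs(s.fun).max())
    if w=='b': p=s.x
gz=np.array([[150,192],[300,218],[464,166],[615,189]])/5+[130,225]-.4
g=back('top',gz,.059);d=g[:,:2]-p[:2];c,s_=np.cos(p[2]),np.sin(p[2])
print('grips world',g.round(4)); print('local',np.c_[c*d[:,0]+s_*d[:,1],-s_*d[:,0]+c*d[:,1]].round(4))
gs=np.array([[345,20],[271,46],[218,102],[140,130]])/2.6+[215,120]-.3
g=back('scene',gs,.059);d=g[:,:2]-p[:2]
print('local scene',np.c_[c*d[:,0]+s_*d[:,1],-s_*d[:,0]+c*d[:,1]].round(4))
d=back('top',hz,.036)[:,:2]-p[:2];print('hous',np.c_[c*d[:,0]+s_*d[:,1],-s_*d[:,0]+c*d[:,1]].round(4))
o=get_obs();q=o['orientation'];print(R.from_quat([q[1],q[2],q[3],q[0]]).as_matrix().round(3))
```

```text
[[ 0.8517  0.1828  0.018 ]
 [ 0.8092 -0.0817  0.018 ]
 [ 0.4987  0.2393  0.018 ]
 [ 0.4554 -0.0262  0.018 ]]
[[ 0.6029  0.2121  0.036 ]
 [ 0.5643 -0.031   0.036 ]
 [ 0.5167  0.2263  0.036 ]
 [ 0.4785 -0.018   0.036 ]]
t [ 0.6539  0.0785 -0.1584] 0.7452550257185067
s [ 0.6565  0.0778 -0.1636] 1.579485699110478
b [ 0.6553  0.0781 -0.1606] 1.990112944389466
grips world [[0.5393 0.1828 0.059 ]
 [0.5301 0.1278 0.059 ]
 [0.5492 0.0687 0.059 ]
 [0.5411 0.0133 0.059 ]]
local [[-0.1313  0.0847]
 [-0.1315  0.0291]
 [-0.1032 -0.0263]
 [-0.1024 -0.0822]]
local scene [[-0.1289  0.0876]
 [-0.1293  0.0301]
 [-0.0995 -0.027 ]
 [-0.1001 -0.0812]]
hous [[-0.0732  0.1239]
 [-0.0724 -0.1223]
 [-0.1605  0.1241]
 [-0.1592 -0.1232]]
[[-0.97   0.244 -0.   ]
 [ 0.244  0.97  -0.002]
 [ 0.    -0.002 -1.   ]]
```

```bash
cat >> h.py <<'E'
P=(.6545,.0785,-.160)
def loc(x,y):
    c,s=np.cos(P[2]),np.sin(P[2]);return np.array([P[0]+c*x-s*y,P[1]+s*x+c*y])
def toloc(w):
    c,s=np.cos(P[2]),np.sin(P[2]);d=np.array(w[:2])-P[:2];return np.array([c*d[0]+s*d[1],-s*d[0]+c*d[1]])
E
python3 - <<'E'
from h import *
e=get_obs()['ee_pos']
for n,l in dict(s1a=(-.094,.084),s1b=(-.113,.084),s2a=(-.160,.028),s2b=(-.117,.028),s3a=(-.133,-.028),s3b=(-.117,-.028),s4a=(-.070,-.084),s4b=(-.113,-.084)).items():
    w=loc(*l);print(n,w.round(4),((w-e[:2])/.5).round(4))
print((.044-e[2])/.5, (.1-e[2])/.5)
E
```

```text
s1a [0.5751 0.1764] [ 0.894  -0.6642]
s1b [0.5563 0.1794] [ 0.8565 -0.6581]
s2a [0.501  0.1316] [ 0.7458 -0.7537]
s2b [0.5435 0.1248] [ 0.8307 -0.7674]
s3a [0.5187 0.072 ] [ 0.7813 -0.8729]
s3b [0.5345 0.0695] [ 0.8129 -0.878 ]
s4a [0.572  0.0067] [ 0.8878 -1.0035]
s4b [0.5296 0.0136] [ 0.8029 -0.9898]
-0.3730822717964928 -0.26108227179649274
```

```bash
python3 -m jog '[[[0,0.894,-0.664,0,0.027],[0,0.894,-0.664,0,0.027],[0,0.894,-0.664,0,0.027],[0,0.894,-0.664,0,0.027],[0,0.894,-0.664,0,0.027],[0,0.894,-0.664,0,0.027],[0,0.894,-0.664,0,0.027],[0,0.894,-0.664,0,0.027],[0,0.894,-0.664,0,0.027],[0,0.894,-0.664,0,0.027],[0,0.894,-0.664,0,0.027],[0,0.894,-0.664,0,0.027],[0,0.894,-0.664,0,0.027],[0,0.894,-0.664,0,0.027],[0,0.894,-0.664,-0.1,0.027],[0,0.894,-0.664,-0.2,0.027],[0,0.894,-0.664,-0.26,0.027],[0,0.894,-0.664,-0.26,0.027],[0,0.894,-0.664,-0.26,0.027]]]' 30
python3 - <<'E'
from h import *
o=get_obs();print(o['time_s'],o['ee_pos'],toloc(o['ee_pos']),o['contact_force'].round(1),o['grip_width'])
q=o['orientation'];print(R.from_quat([q[1],q[2],q[3],q[0]]).as_matrix().round(3), calibration('wrist'))
for n in("wrist","top"):
    im=read_camera(n);cv2.imwrite(f'pics/{n}2.png',im[:,:,::-1])
E
```

```text
time_s: 1.68
ee_pos: [0.5718, 0.1763, 0.0983]
orientation: [-0.004, 0.081, 0.997, -0.002]
contact_force: [1.3, -0.3, 0.4]
grip_width: -0.0001
1.6833 [0.57183232 0.17625536 0.09827215] [-0.097186   0.0833363] [ 1.3 -0.3  0.4] -9.933813163916577e-05
[[-0.987  0.161 -0.008]
 [ 0.161  0.987 -0.002]
 [ 0.008 -0.004 -1.   ]] {'fx': 289.56717944859804, 'fy': 289.56717944859804, 'cx': 279.77782395394036, 'cy': 207.43170326680635, 'hand_eye': array([[ 1.46998200e-05,  9.57691952e-01,  2.87795283e-01,
         7.38412401e-02],
       [ 9.99999187e-01, -3.81125811e-04,  1.21718921e-03,
         1.34435047e-03],
       [ 1.27537852e-03,  2.87795031e-01, -9.57691179e-01,
        -1.42632840e-01],
       [ 0.00000000e+00,  0.00000000e+00,  0.00000000e+00,
         1.00000000e+00]])}
```

View pics/wrist2.png

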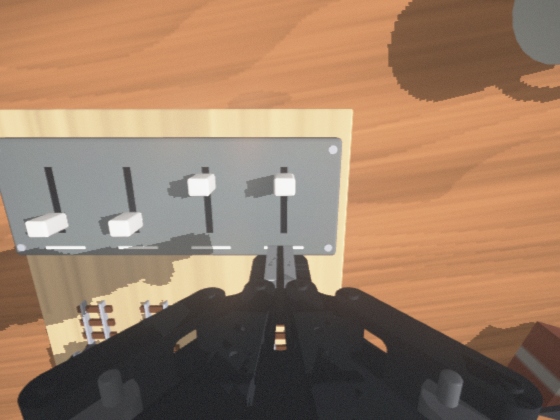

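Run:
```python
from h import *
im=cv2.imread('pics/wrist2.png')
cv2.imwrite('pics/w2z.png',cv2.resize(im[130:270,0:350],None,fx=2.28,fy=2.28,interpolation=cv2.INTER_CUBIC))
o=get_obs();q=o['orientation'];Rt=R.from_quat([q[1],q[2],q[3],q[0]]).as_matrix()
c=calibration('wrist');H=c['hand_eye']
def bw(u,v,z):
    d=Rt@H[:3,:3]@np.array([(u-c['cx'])/c['fx'],-(v-c['cy'])/c['fy'],-1]);o0=o['ee_pos']+Rt@H[:3,3]
    return o0+d*(z-o0[2])/d[2]
for n,u,v,z in [('housTR',340,138,.036),('housBR',336,254,.036),('boardTR',352,109,.018),('slot1top',284,167,.036),('slot1bot',284,233,.036),('slot3t',128,167,.036),('g1 base top edge',284,194,.036),('hBL',18,254,.036)]:
    w=bw(u,v,z);print(n,w.round(4),toloc(w).round(4))
```

```text
housTR [0.5222 0.2307 0.036 ] [-0.1548  0.1292]
housBR [0.6112 0.2185 0.036 ] [-0.065   0.1313]
boardTR [0.5043 0.2451 0.018 ] [-0.1748  0.1405]
slot1top [0.5361 0.1885 0.036 ] [-0.1344  0.0898]
slot1bot [0.5869 0.1805 0.036 ] [-0.083   0.0899]
slot3t [0.5179 0.0768 0.036 ] [-0.1346 -0.0234]
g1 base top edge [0.556  0.1854 0.036 ] [-0.1142  0.0898]
hBL [ 0.5706 -0.031   0.036 ] [-0.0654 -0.1215]
```

View pics/w2z.png

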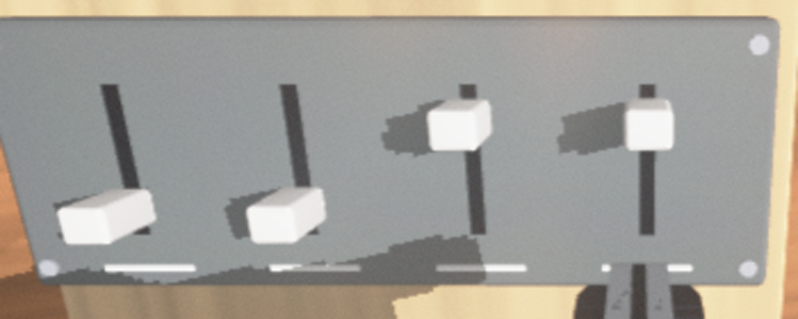

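```bash
python3 -m jog '[[[0,0,0,-0.06,0],[0,0,0,-0.11,0],[0,0,0,-0.11,0],[0,-0.01,0.0016,-0.11,0],[0,-0.02,0.0032,-0.11,0],[0,-0.028,0.0045,-0.11,0],[0,-0.028,0.0045,-0.11,0]]]'
python3 - <<'E'
from h import *
o=get_obs();print(o['time_s'],o['ee_pos'],toloc(o['ee_pos']),o['contact_force'].round(1))
E
python3 -m jog '[[[0,-0.006,0.001,0,0],[0,-0.006,0.001,0,0],[0,-0.006,0.001,0,0]]]'
python3 - <<'E'
from h import *
o=get_obs();print(o['time_s'],o['ee_pos'],toloc(o['ee_pos']),o['contact_force'].round(1))
for n in("wrist","scene"):
    im=read_camera(n);cv2.imwrite(f'pics/{n}3.png',im[:,:,::-1])
E
```

```text
time_s: 2.37
ee_pos: [0.5614, 0.18, 0.0484]
orientation: [0.001, 0.081, 0.997, 0.001]
contact_force: [0.1, 0.2, -0.7]
grip_width: 0.0002
2.3667 [0.56139255 0.17995706 0.04844715] [-0.10808217  0.08532746] [ 0.1  0.2 -0.7]
time_s: 2.62
ee_pos: [0.5584, 0.18, 0.0468]
orientation: [0.0, 0.081, 0.997, 0.0]
contact_force: [1.3, -0.3, 0.7]
grip_width: -0.0004
2.6167 [0.55841346 0.17995082 0.04682935] [-0.11102222  0.08484668] [ 1.3 -0.3  0.7]
```

View pics/wrist3.png

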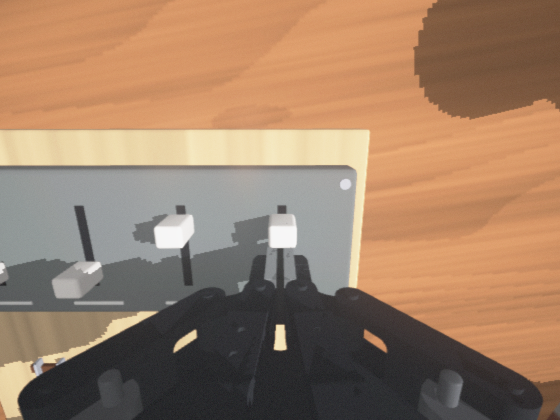

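View pics/scene3.png

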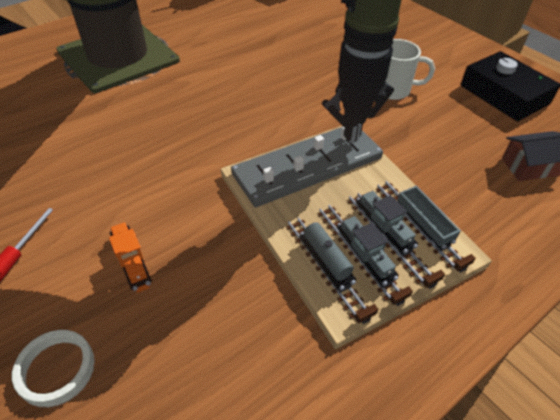

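```bash
for i in 1 2 3; do python3 -m jog '[[[0,-0.003,0.0005,0,0],[0,-0.006,0.001,0,0],[0,-0.006,0.001,0,0]]]'
python3 - <<'E'
from h import *
o=get_obs();print(toloc(o['ee_pos']),o['contact_force'].round(1))
E
done
```

```text
time_s: 2.97
ee_pos: [0.5567, 0.1802, 0.0464]
orientation: [0.001, 0.081, 0.997, -0.0]
contact_force: [3.3, -1.2, -2.5]
grip_width: 0.0
[-0.11277507  0.08479159] [ 3.3 -1.2 -2.5]
time_s: 3.22
ee_pos: [0.5565, 0.1802, 0.0466]
orientation: [0.004, 0.081, 0.997, -0.001]
contact_force: [10.1, -2.2, -6.6]
grip_width: -0.0001
[-0.11296552  0.08483133] [10.1 -2.2 -6.6]
time_s: 3.47
ee_pos: [0.5564, 0.1803, 0.0468]
orientation: [0.007, 0.082, 0.997, -0.001]
contact_force: [16.0, -3.9, -11.9]
grip_width: 0.0001
[-0.11310614  0.08485493] [ 16.   -3.9 -11.9]
```

```bash
python3 -m jog '[[[0,0.03,-0.005,0,0],[0,0.03,-0.005,0.08,0],[0,0,-0.05,0.12,0],[0,-0.05,-0.098,0.12,0],[0,-0.096,-0.098,0.12,0],[0,-0.096,-0.098,0.12,0],[0,-0.096,-0.098,0.06,0],[0,-0.096,-0.098,0,0],[0,-0.096,-0.098,0,0],[0,-0.096,-0.098,0,0],[0,-0.076,-0.101,0,0],[0,-0.061,-0.104,0,0],[0,-0.046,-0.106,0,0],[0,-0.031,-0.108,0,0],[0,-0.021,-0.11,0,0],[0,-0.021,-0.11,0,0]]]'
python3 - <<'E'
from h import *
o=get_obs();print(toloc(o['ee_pos']),o['contact_force'].round(1))
im=read_camera('wrist');cv2.imwrite(f'pics/wrist4.png',im[:,:,::-1])
E
```

```text
time_s: 4.8
ee_pos: [0.5413, 0.1263, 0.047]
orientation: [0.001, 0.081, 0.997, 0.0]
contact_force: [0.8, 0.5, 0.2]
grip_width: -0.0
[-0.11939744  0.02918267] [0.8 0.5 0.2]
```

View pics/wrist4.png

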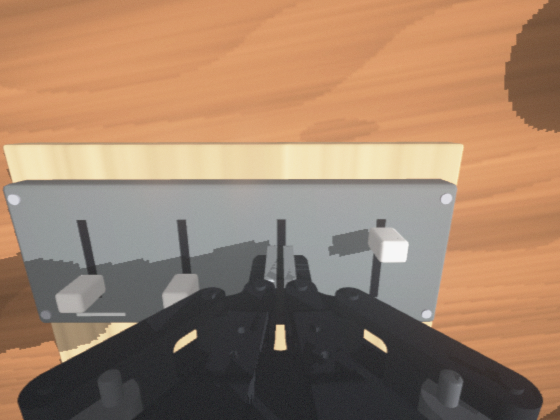

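```bash
for i in 1 2 3; do python3 -m jog '[[[0,0.003,-0.0005,0,0],[0,0.006,-0.001,0,0],[0,0.006,-0.001,0,0]]]'
python3 - <<'E'
from h import *
o=get_obs();print(toloc(o['ee_pos']),o['contact_force'].round(1))
E
done
```

```text
time_s: 5.1
ee_pos: [0.5418, 0.1258, 0.0463]
orientation: [0.0, 0.081, 0.997, -0.0]
contact_force: [0.1, 0.3, -0.2]
grip_width: 0.0003
[-0.11875764  0.02875369] [ 0.1  0.3 -0.2]
time_s: 5.35
ee_pos: [0.5439, 0.1254, 0.0462]
orientation: [-0.001, 0.081, 0.997, 0.0]
contact_force: [-2.9, 1.1, 1.6]
grip_width: -0.0003
[-0.11661774  0.02868613] [-2.9  1.1  1.6]
time_s: 5.6
ee_pos: [0.5441, 0.1254, 0.0461]
orientation: [-0.003, 0.08, 0.997, 0.0]
contact_force: [-9.4, 2.7, 7.9]
grip_width: 0.0002
[-0.11648446  0.0286801 ] [-9.4  2.7  7.9]
```

```bash
python3 -m jog '[[[0,-0.04,0.006,0,0],[0,-0.07,0.006,0.08,0],[0,-0.072,-0.05,0.1,0],[0,-0.072,-0.102,0.1,0],[0,-0.072,-0.102,0.1,0],[0,-0.072,-0.102,0.05,0],[0,-0.072,-0.102,0,0],[0,-0.072,-0.102,0,0],[0,-0.06,-0.104,0,0],[0,-0.045,-0.106,0,0],[0,-0.035,-0.108,0,0],[0,-0.029,-0.109,0,0],[0,-0.023,-0.11,0,0],[0,-0.023,-0.11,0,0]]]'
python3 - <<'E'
from h import *
o=get_obs();print(toloc(o['ee_pos']),o['contact_force'].round(1))
E
for i in 1 2 ; do python3 -m jog '[[[0,0.003,-0.0005,0,0],[0,0.006,-0.001,0,0],[0,0.006,-0.001,0,0]]]'
python3 - <<'E'
from h import *
o=get_obs();print(toloc(o['ee_pos']),o['contact_force'].round(1))
E
done
```

```text
time_s: 6.77
ee_pos: [0.5351, 0.0705, 0.0469]
orientation: [-0.001, 0.081, 0.997, 0.001]
contact_force: [-5.4, 2.0, 3.5]
grip_width: -0.0001
[-0.11659887 -0.0269667 ] [-5.4  2.   3.5]
time_s: 7.02
ee_pos: [0.5352, 0.0703, 0.0465]
orientation: [-0.004, 0.08, 0.997, 0.001]
contact_force: [-10.4, 2.6, 7.1]
grip_width: -0.0
[-0.11648601 -0.02713461] [-10.4   2.6   7.1]
time_s: 7.27
ee_pos: [0.5353, 0.0702, 0.0464]
orientation: [-0.006, 0.08, 0.997, 0.001]
contact_force: [-14.7, 4.0, 13.1]
grip_width: -0.0
[-0.11638163 -0.02719869] [-14.7   4.   13.1]
```

```bash
python3 -m jog '[[[0,-0.04,0.006,0,0],[0,-0.04,0.006,0.08,0],[0,-0.04,0.006,0.12,0],[0,0,-0.07,0.12,0],[0,0.06,-0.123,0.12,0],[0,0.06,-0.123,0.12,0],[0,0.06,-0.123,0.12,0],[0,0.06,-0.123,0.06,0],[0,0.06,-0.123,0,0],[0,0.06,-0.123,0,0],[0,0.04,-0.12,0,0],[0,0.025,-0.117,0,0],[0,0.01,-0.115,0,0],[0,-0.005,-0.113,0,0],[0,-0.015,-0.111,0,0],[0,-0.022,-0.11,0,0],[0,-0.022,-0.11,0,0]]]'
python3 - <<'E'
from h import *
o=get_obs();print(toloc(o['ee_pos']),o['contact_force'].round(1))
E
for i in 1 2 ; do python3 -m jog '[[[0,-0.003,0.0005,0,0],[0,-0.006,0.001,0,0],[0,-0.006,0.001,0,0]]]'
python3 - <<'E'
from h import *
o=get_obs();print(toloc(o['ee_pos']),o['contact_force'].round(1))
E
done
```

```text
time_s: 8.68
ee_pos: [0.5308, 0.0141, 0.0471]
orientation: [0.0, 0.081, 0.997, 0.0]
contact_force: [-0.1, -0.2, 0.5]
grip_width: 0.0
[-0.1118813 -0.0832925] [-0.1 -0.2  0.5]
time_s: 8.93
ee_pos: [0.5298, 0.0141, 0.0469]
orientation: [0.002, 0.081, 0.997, -0.0]
contact_force: [2.8, -0.5, 1.7]
grip_width: 0.0003
[-0.11281856 -0.08340102] [ 2.8 -0.5  1.7]
time_s: 9.18
ee_pos: [0.5296, 0.0142, 0.047]
orientation: [0.004, 0.081, 0.997, -0.0]
contact_force: [10.2, -1.6, -3.1]
grip_width: 0.0003
[-0.11304926 -0.08341702] [10.2 -1.6 -3.1]
```

Retract and lift clear, then check.

```bash
python3 -m jog '[[[0,0.035,-0.006,0,0],[0,0.035,-0.006,0.08,0],[0,0.035,-0.006,0.16,0],[0,-0.04,-0.08,0.24,0],[0,-0.15,-0.16,0.3,0],[0,-0.25,-0.24,0.3,0],[0,-0.25,-0.32,0.3,0],[0,-0.25,-0.4,0.3,0],[0,-0.25,-0.4,0.3,0],[0,-0.25,-0.4,0.3,0],[0,-0.25,-0.4,0.3,0],[0,-0.25,-0.4,0.3,0]]]'
python3 - <<'E'
from h import *
o=get_obs();print(o['time_s'],o['contact_force'].round(1))
a=read_camera('top')[:,:,::-1];cv2.imwrite('pics/top5.png',cv2.resize(a[100:310,130:310],None,fx=2.85,fy=2.85,interpolation=cv2.INTER_CUBIC))
s=read_camera('scene')[:,:,::-1];cv2.imwrite('pics/scene5.png',cv2.resize(s[120:350,215:495],None,fx=2.6,fy=2.6,interpolation=cv2.INTER_CUBIC))
E
```

```text
time_s: 10.18
ee_pos: [0.3988, -0.1851, 0.1957]
orientation: [-0.001, 0.082, 0.997, 0.001]
contact_force: [0.3, 0.7, -0.5]
grip_width: -0.0001
10.1833 [ 0.3  0.7 -0.5]
```

View pics/top5.png

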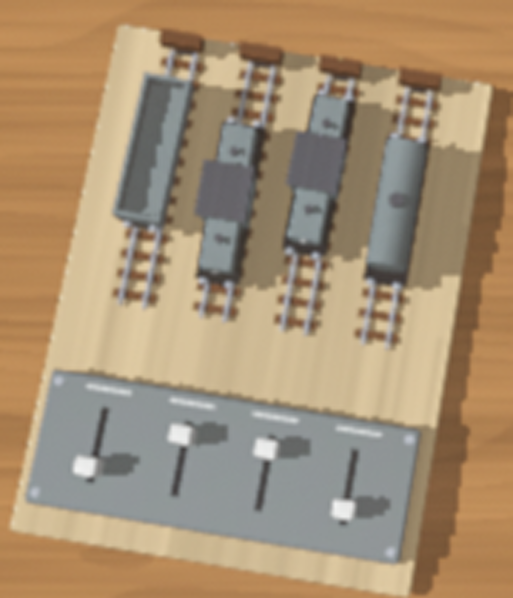

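View pics/scene5.png

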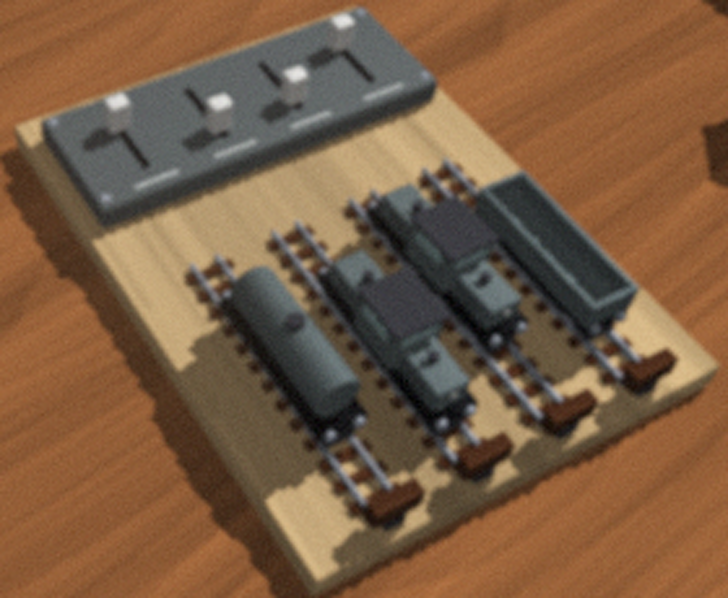

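The top crop shows grips 1 (85,466) and 4 (343,510) at the outer end, and grips 2 (180,433) and 3 (265,447) at the track end. The engines and wagons haven't moved, and the arm is clear of the board.

```bash
python3 -c "
from station import *
print(hand_in())"
```

```text
the job is handed in; nothing more can be done
None
```

The switches are set and the job is handed in, at about 10.2 s of the 38 s allowed. The engines are on tracks 2 and 3, an open wagon on track 1 and a tank wagon on track 4, so the settings are 1 OFF, 2 ON, 3 ON, 4 OFF.

- **End stops:** I pushed all four grips with the closed fingertips until they stopped moving. The force read about 10–17 N at the stops. The fingers stopped within about 0.6 mm of where each end stop should be.
- **Final pictures:** The top and scene views show the four grips at the right ends. The vehicles are in the same places as before, and the arm was clear with no contact force.
- **One disagreement:** A first wrist-camera reading of the board, taken while the arm was still settling, came out about 5 mm off from the fixed cameras. I used the fixed-camera position, and the contact positions at the stops agreed with it.

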